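# Find the rattling case and hold it out for inspection

## Task

Three sealed cases stand on the wire rack and one of them has something loose inside: working from the robot's left to right, lift each one well clear of the rack, shake it briskly to and fro (or rock it end to end), and set it back upright where it stood. Then take the one that rattled and present it forward: hold it level and still, centred over the round dark mat beyond the rack, about 20 cm above the bench, and finish while still holding it, with the other two cases back in their places. Leave the glassware nearby alone.

Things in the scene. Friction and masses are not known exactly. Their poses are not given: they have to be found in the camera images.
- case_left_center (a point): centre (half-way up) of the left one of three identical sealed plain aluminium cases, 100 mm long (its x axis, along the rack's x) x 56 mm wide (y axis) x 50 mm high (z axis up), standing upright on the rack 110 to 145 mm from its neighbours. 'Left' is the robot's left (+y). Total mass 0.3 to 0.45 kg. The lid does not open.
- case_middle_center (a point): centre (half-way up) of the middle one of three identical sealed plain aluminium cases, 100 mm long (its x axis, along the rack's x) x 56 mm wide (y axis) x 50 mm high (z axis up), standing upright on the rack 110 to 145 mm from its neighbours. 'Left' is the robot's left (+y). Total mass 0.3 to 0.45 kg. The lid does not open.
- case_right_center (a point): centre (half-way up) of the right one of three identical sealed plain aluminium cases, 100 mm long (its x axis, along the rack's x) x 56 mm wide (y axis) x 50 mm high (z axis up), standing upright on the rack 110 to 145 mm from its neighbours. 'Left' is the robot's left (+y). Total mass 0.3 to 0.45 kg. The lid does not open.
- case_left: The left case; origin at the centre of its underside, axes as its centre point. In one of the three cases (it varies) a 0.13 kg steel ball rolls freely, 30 mm each way from the centre along the length, 8 mm across; in the others the same mass is packed tight. Tipped end to end, the loose one's centre of mass shifts 17 to 25 mm in all along its length.
- case_middle: the middle case itself; origin at the centre of its underside
- case_right: the right case itself; origin at the centre of its underside
- rack: fixed dark wire drying rack, 150 mm (x) x 380 mm (y), its flat top 20 mm above the bench; origin under its centre, at bench height. It may be turned a little; the cases stand square to it in a row along its y axis.
- mat: fixed round dark rubber mat, 100 mm across, 3 mm thick, on the bench beyond the rack; origin under its centre
- mat_center (a point): centre of the mat
- dishes: bystander: a stack of shallow round glass dishes, 84 mm across, 49 mm high, right of the rack; origin at its underside
- beaker: bystander: glass beaker, 68 mm across, 85 mm high, left of the rack; origin at its underside
- bottle: bystander: amber jar with a black cap, 56 mm across, 110 mm high, to the far right; origin at its underside
Mind the look-alikes: they are no part of the job. Leave any pink or yellow look-alike of the case_left alone. Several things have the shape of the mat; the one meant has the colours described above.

How it is judged:
By the outcome, as a careful person would: the job done as asked, in the order asked, and still so for the second after the job is handed in, while the arm keeps its last pose, push and grip.
It also fails if it takes over 72 s, if anything falls off the work surface, if the arm or the gripper's body presses on something with over 40 N, if the wrist force passes 120 N, or if a joint passes its speed limit or range.

## Robot

A 6-joint arm with a two-finger parallel gripper is mounted at the origin on the work surface. World frame = base frame: x ahead of the robot, y to its left, z up, the work surface at z = 0. Lengths are in m, angles in rad, forces in N, time in s.
With the tool pointing down it reaches from about 0.35 to 0.775 m from the base axis. Payload 7.3 kg.
Tool frame: the origin (TCP) lies at the very end of the fingers, on their centre line; the grasp point (between the pads) lies 19 mm behind it; z points along the fingers, y is the line along which they close (so a half turn about z gives the same grasp; the last joint's range is limited). The gripper opens to 92 mm and grips with 3 to 60 N. Pads are 19 mm wide; open, the fingers measure 130 mm over their backs; the gripper's body (75 mm by 190 mm) begins 47 mm behind the grasp point.
Start: joints at [1.034, 0.342, 1.524, -0, 1.275, -0.146], TCP at [0.2, 0.485, 0.204] pointing down, gripper open.
Joint ranges: [-2.53, 2.53], [-0.77, 2.02], [0.04, 2.7], [-1, 4.14], [0.28, 2.66], [-3.11, 3.11]. Speed limits (rad/s): [2.57, 2.57, 3.14, 3.14, 3.14, 3.14].

## Interface

Orientations are given as a unit quaternion [x, y, z, w].
In Python, from workcell import * gives the robot as it stands. The module is installed in compiled form; this text tells all that it offers.
- The arm moves only by the tool play_rows, never from a script. Its arguments are lists of equal length, an entry for each row: "travel": the shift along the tool's x, y, z in units of 40 mm (1.0 is 40 mm), a list of three; "spin": the turn about the tool's z in units of 6 degrees (1.0 is 6 degrees). In form: {"travel": [[x, y, z], ...], "spin": [spin, ...]}. A call has 1 to 12 rows; each row is the pose to reach, as a shift and turn from the pose commanded when the call began, along the tool's axes at that moment; what a row does not reach only later rows make up. A row lasts 1/10 s, in which the tool goes at most 50 mm and 8.59 degrees, less where a joint would pass 70% of its speed; a pose out of reach is approached as far as the arm can. A call with a gripper value outside its range is refused whole. "grip" is the finger opening in mm, from 0 to 91.8, set as the call begins (left out, the last holds). The fingers move at their own pace and stop on an object; the grip force is fixed at half the most. Time passes only in rows, so rows that repeat a pose let the fingers close. It gives the time, the measured TCP pose, the force, the opening and the grip force at its end, in the units of the state.
- read_state(): the state, without advancing time (a new reading comes with each control period).
- grab_frame(name): name is "scene" or "side" or "wrist"; returns the picture (400x640x3 uint8, blue, green, red); there is no depth.
- camera_info(name): a dict with "vertical_fov" (degrees; the focal length in pixels is half the picture's height over the tangent of half this angle, whatever the lens; pixels are square), "cx", "cy" (the principal point, pixels), "D" ([k1, k2, p1, p2, k3] as OpenCV has them; the pictures are not rectified), "camera_from_world" (4x4, takes a point from world to camera coordinates); the wrist camera has in their place "mount" (4x4, takes a point from camera to tool coordinates, whose origin is the TCP and whose axes are the flange's). Camera axes: x right, y up, looking along -z (the intrinsics and any distortion apply to the point x, -y, -z); pixel columns grow to the right and rows downward; lengths in m; the calibration is good to about 2 mm. A picture is of the moment at which its call begins: read the wrist's pose just before it. camera_info takes no time and is no camera call.
- job_done(): hands the job in; it is judged then, once.
Trained networks look in the newest picture that a camera, given by its name, has taken for a name from the list of things; names that differ only in an ending like _2 or _b are one class to them, and where a whole thing is asked for, a point or a joint stands for the part that bears it (a point fixed in the world has none). Each returns a list of dicts, best first, with "conf" (0 to 1); they miss things now and then, are a little off and sometimes report something else, mostly with a low value. They report only what shows in the picture. A call takes as long as a camera call. They do not tell look-alikes from the thing itself.
- recognise(camera, query): "extent" ([left, top, right, bottom] in pixels, round what is visible of it).
The state is a dict: "time": time; "joint_pos": joint angles; "qd": joint speeds; "joint_torque": joint torques, N m; "ee_pos": TCP position; "orientation": TCP orientation; "ft_force": force on the tool from outside, world axes, zero at the start; "moment": the same for the moment, N m; "opening": opening from 0.0 (shut) to 1.0 (fully open); "grip_force": force on a finger pad.
Only numpy, scipy, OpenCV 4.12 (cv2) and the standard library are available. Lean on these libraries where they do the work, as an engineer would, in place of code of your own. Each camera call takes 0.05 s, during which the arm holds its last target. There are 200 camera calls.

## Working session

There is one attempt and no reset: what is moved stays moved. The work goes in short steps, Python scripts to look and compute and a tool call to move; the robot and the scene stay as the last step left them, time stands still between calls to the robot, and variables do not carry over. Pictures are saved under pics/ and viewed, at most 10 in all, crops included, and the job is handed in when it is done.

Besides the shell and the picture viewer there is one more tool, called after "Call:" as name([rows], argument=value, ...), one row to a line, values as JSON. play_rows: Moves the arm, as the interface text tells. Its arguments: {"type":"object","properties":{"travel":{"type":"array","items":{"type":"array","items":{"type":"number"}}},"spin":{"type":"array","items":{"type":"number"}},"grip":{"type":"number"}},"required":["travel","spin"]}

```bash
mkdir -p pics
cat > h.py <<'E'
from workcell import *
import numpy as np, cv2
from scipy.spatial.transform import Rotation as R
def cam(n):
    c=camera_info(n); f=200/np.tan(np.radians(c["vertical_fov"])/2)
    K=np.array([[f,0,c["cx"]],[0,f,c["cy"]],[0,0,1.]])
    if "camera_from_world" in c: T=np.linalg.inv(np.array(c["camera_from_world"]))
    else:
        s=read_state(); W=np.eye(4); W[:3,:3]=R.from_quat(s["orientation"]).as_matrix(); W[:3,3]=s["ee_pos"]; T=W@np.array(c["mount"])
    return K,np.array(c["D"],float),T
def ray(n,uv,z,C=None):
    K,D,T=C or cam(n)
    p=cv2.undistortPoints(np.array(uv,float).reshape(-1,1,2),K,D).reshape(-1,2)
    d=np.c_[p[:,0],-p[:,1],-np.ones(len(p))]@T[:3,:3].T
    o=T[:3,3]; return o+d*((z-o[2])/d[:,2])[:,None]
def proj(n,X,C=None):
    K,D,T=C or cam(n); P=np.c_[np.array(X,float).reshape(-1,3),np.ones(np.size(X)//3)]@np.linalg.inv(T).T
    P=P[:,:3]*[1,-1,-1]; return cv2.projectPoints(P,np.zeros(3),np.zeros(3),K,D)[0].reshape(-1,2)
E
python3 - <<'E'
from h import *
s=read_state(); print({k:np.round(v,3) for k,v in s.items()})
for n in ("scene","side"):
    cv2.imwrite(f"pics/{n}0.png",grab_frame(n)); print(n,cam(n)[2].round(2).tolist())
    for q in ("case_left","mat","rack","dishes","beaker","bottle"):
        print(n,q,[(np.round(d["extent"]).tolist(),round(d["conf"],2)) for d in recognise(n,q)][:6])
E
```

```text
{'time': np.float64(0.0), 'joint_pos': array([ 1.034,  0.343,  1.525,  0.   ,  1.275, -0.146]), 'qd': array([ 0.002, -0.   , -0.   , -0.001, -0.   , -0.001]), 'joint_torque': array([ -0.   , -43.124, -24.422,   0.072,   0.056,  -0.   ]), 'ee_pos': array([0.2  , 0.485, 0.204]), 'orientation': array([ 0.194,  0.981, -0.001, -0.   ]), 'ft_force': array([0.882, 0.642, 0.416]), 'moment': array([-0.016,  0.029, -0.018]), 'grip_force': np.float64(0.0), 'opening': np.float64(1.003)}
scene [[0.77, -0.41, 0.49, 1.19], [0.64, 0.48, -0.6, -0.69], [0.0, 0.78, 0.63, 0.81], [0.0, 0.0, 0.0, 1.0]]
scene case_left [([289.0, 161.0, 330.0, 199.0], 0.89), ([312.0, 137.0, 346.0, 166.0], 0.88), ([364.0, 156.0, 396.0, 189.0], 0.66)]
scene mat [([368.0, 239.0, 403.0, 269.0], 0.67), ([341.0, 202.0, 375.0, 231.0], 0.63)]
scene rack [([204.0, 180.0, 345.0, 260.0], 0.95)]
scene dishes []
scene beaker [([352.0, 108.0, 371.0, 139.0], 0.72)]
scene bottle [([262.0, 263.0, 292.0, 318.0], 0.78)]
side [[0.71, 0.36, -0.61, -0.24], [-0.7, 0.35, -0.62, -0.89], [-0.01, 0.86, 0.5, 0.77], [0.0, 0.0, 0.0, 1.0]]
side case_left [([209.0, 195.0, 245.0, 225.0], 0.79), ([258.0, 200.0, 292.0, 231.0], 0.72), ([248.0, 177.0, 280.0, 203.0], 0.65)]
side mat [([301.0, 202.0, 331.0, 216.0], 0.91), ([341.0, 194.0, 371.0, 207.0], 0.61)]
side rack [([246.0, 215.0, 365.0, 286.0], 0.95)]
side dishes [([394.0, 275.0, 430.0, 314.0], 0.58), ([303.0, 196.0, 331.0, 214.0], 0.36)]
side beaker [([182.0, 173.0, 206.0, 201.0], 0.88), ([287.0, 212.0, 325.0, 244.0], 0.17)]
side bottle [([400.0, 205.0, 421.0, 248.0], 0.72)]
```

View pics/scene0.png

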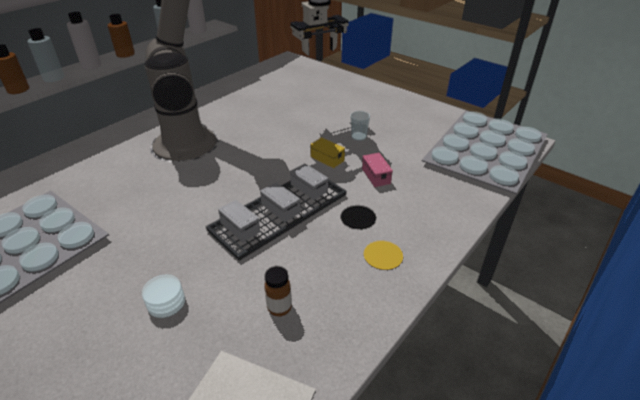

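View pics/side0.png

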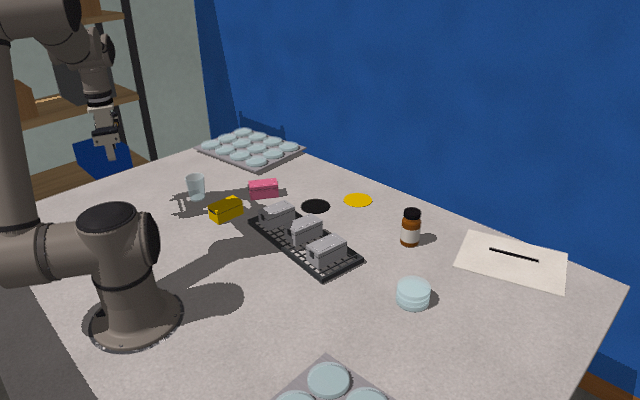

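The scene view shows the three grey cases on the rack at about (311,176) left, (280,197) middle and (239,216) right. The look-alikes are a yellow case (327,151), a pink case (377,169) and a yellow disc (383,255). The dark mat is at (358,216). The side view agrees: cases at (278,213), (306,231) and (326,250), mat at (316,206).

Run:
```python
from h import *
print("rack", ray("scene",[(207,226),(301,168),(347,194),(238,254)],.02).round(3).tolist())
print("cases", ray("scene",[(311,176),(280,197),(239,215)],.06).round(3).tolist(), ray("side",[(278,213),(306,231),(326,250)],.05).round(3).tolist())
print("mat", ray("scene",[(358,216.5)],.003).round(3), ray("side",[(316,206)],.003).round(3))
print("others", ray("scene",[(327,153),(377,170),(361,136)],.03).round(3).tolist())
print(read_state()["time"])
im=grab_frame("scene")[130:270,190:410]; cv2.imwrite("pics/crop.png",cv2.resize(im,None,fx=3.6,fy=3.6,interpolation=cv2.INTER_CUBIC))
c=camera_info("wrist");print(np.array(c["mount"]).round(3).tolist(),c["vertical_fov"])
```

```text
rack [[0.414, -0.23, 0.02], [0.428, 0.124, 0.02], [0.615, 0.114, 0.02], [0.553, -0.245, 0.02]]
cases [[0.515, 0.073, 0.06], [0.513, -0.053, 0.06], [0.484, -0.174, 0.06]] [[0.516, 0.063, 0.05], [0.507, -0.074, 0.05], [0.48, -0.182, 0.05]]
mat [[0.686 0.072 0.003]] [[0.685 0.067 0.003]]
others [[0.445, 0.229, 0.03], [0.621, 0.255, 0.03], [0.468, 0.384, 0.03]]
0.7
[[0.0, 0.954, 0.3, 0.081], [1.0, 0.0, -0.001, -0.001], [-0.001, 0.3, -0.954, -0.18], [0.0, 0.0, 0.0, 1.0]] 65.25853581462323
```

View pics/crop.png

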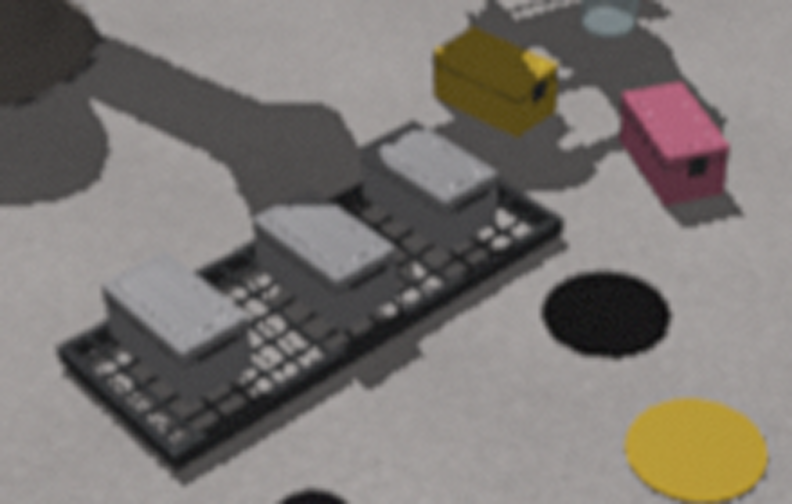

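Run:
```python
from h import *
for q in ([(380,152),(420,125),(497,178),(450,208)],[(256,228),(310,203),(395,248),(338,285)],[(103,290),(165,258),(253,318),(186,358)]):
    P=ray("scene",np.array(q)/3.6+[190,130],.07)[:,:2]; print(P.round(3).tolist(),P.mean(0).round(3), [np.linalg.norm(P[i]-P[i-1]).round(3) for i in range(4)])
s=read_state(); print(R.from_quat(s["orientation"]).as_matrix().round(3).tolist())
```

```text
[[0.478, 0.048], [0.477, 0.096], [0.571, 0.081], [0.568, 0.029]] [0.524 0.063] [np.float64(0.092), np.float64(0.048), np.float64(0.095), np.float64(0.052)]
[[0.472, -0.083], [0.482, -0.035], [0.568, -0.034], [0.565, -0.091]] [ 0.522 -0.061] [np.float64(0.093), np.float64(0.049), np.float64(0.086), np.float64(0.057)]
[[0.44, -0.203], [0.447, -0.151], [0.544, -0.155], [0.538, -0.212]] [ 0.492 -0.18 ] [np.float64(0.099), np.float64(0.053), np.float64(0.097), np.float64(0.058)]
[[-0.925, 0.381, 0.0], [0.381, 0.925, 0.0], [-0.0, 0.0, -1.0]]
```

Call:
play_rows([
  [-11.4,-6.6,0],
  [-11.4,-6.6,0],
  [-11.4,-6.6,0],
  [-11.4,-6.6,0],
  [-11.4,-6.6,0],
  [-11.4,-6.6,0],
  [-11.4,-6.6,0],
  [-11.4,-6.6,0],
  [-11.4,-6.6,0],
  [-11.4,-6.6,0],
  [-11.4,-6.6,0],
  [-11.4,-6.6,0],
], spin=[-2.5,-2.5,-2.5,-2.5,-2.5,-2.5,-2.5,-2.5,-2.5,-2.5,-2.5,-2.5])

```text
time: 1.95
ee_pos: [0.5232, 0.0641, 0.2038]
orientation: [0.067, 0.998, -0.0, 0.0]
ft_force: [0.9, -0.1, 0.3]
opening: 1.0
grip_force: 0.0
```

Call:
play_rows([
  [0,0,0],
  [0,0,0],
], spin=[0,0])

```text
time: 2.15
ee_pos: [0.5203, 0.0685, 0.2042]
orientation: [0.064, 0.998, 0.0, -0.0]
ft_force: [0.5, 0.3, 0.2]
opening: 1.005
grip_force: 0.0
```

Run:
```python
from h import *
C=cam("wrist"); s=read_state(); print(s["time"],s["ee_pos"],R.from_quat(s["orientation"]).as_matrix().round(3).tolist())
im=grab_frame("wrist"); cv2.imwrite("pics/w1.png",im)
for q in("case_left","mat"):
  for d in recognise("wrist",q): print(q,d)
```

```text
2.15 [0.52033868 0.06845165 0.20417992] [[-0.992, 0.128, -0.001], [0.128, 0.992, 0.0], [0.001, 0.0, -1.0]]
case_left {'extent': [439.4, 176.9, 538.3, 269.4], 'conf': 0.9}
case_left {'extent': [428.3, 21.4, 506.1, 135.5], 'conf': 0.56}
mat {'extent': [300.9, 251.5, 369.5, 317.7], 'conf': 0.83}
mat {'extent': [270.0, 337.1, 304.8, 349.2], 'conf': 0.81}
mat {'extent': [286.1, 124.3, 342.2, 221.3], 'conf': 0.67}
```

View pics/w1.png

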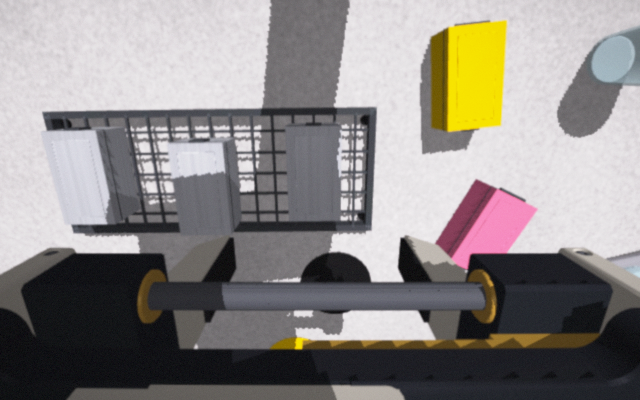

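Run:
```python
import cv2
im=cv2.imread("pics/w1.png")[90:260,30:390]; im=cv2.convertScaleAbs(im,alpha=1.4,beta=10); cv2.imwrite("pics/w1c.png",cv2.resize(im,None,fx=2.2,fy=2.2,interpolation=cv2.INTER_CUBIC))
```

```text
(no output)
```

View pics/w1c.png

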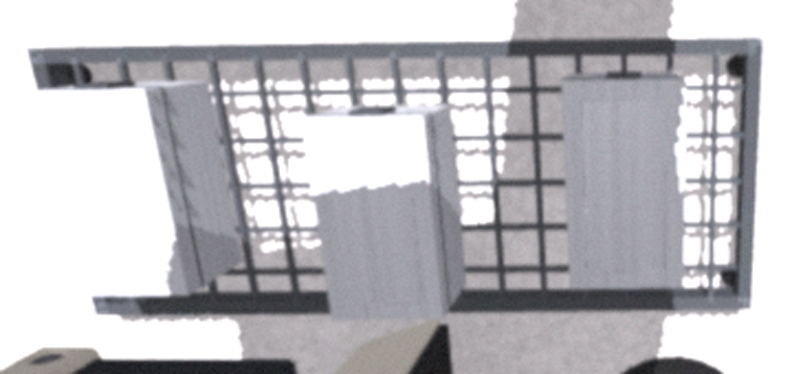

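Run:
```python
from h import *
f=lambda q:np.array(q)/2.2+[30,90]
T=R.from_quat(read_state()["orientation"]).as_matrix(); p=read_state()["ee_pos"]
for q in (f([(564,78),(680,75),(681,290),(568,290)]),f([(305,114),(427,112),(443,316),(330,318)]),np.array([(46,130),(98,128),(116,224),(67,223)])):
    P=ray("wrist",q,.07); a=(P[2]+P[3]-P[0]-P[1]); c=P.mean(0); print(P[:,:2].round(3).tolist(),c.round(4),np.degrees(np.arctan2(a[1],a[0])).round(1), [np.linalg.norm(P[i]-P[i-1]).round(3) for i in range(4)],"tool units",((T.T@(c-p))/.04).round(2))
q=f([(30,50),(760,40),(750,305),(95,300)]); P=ray("wrist",q,.02); print(P.round(3).tolist())
P=ray("wrist",[(335,285)],.003);print(P, read_state()["time"])
```

```text
[[0.459, 0.046], [0.464, 0.097], [0.567, 0.087], [0.56, 0.032]] [0.5125 0.0656 0.07  ] -6.8 [np.float64(0.102), np.float64(0.052), np.float64(0.103), np.float64(0.055)] tool units [ 0.19 -0.1   3.36]
[[0.46, -0.073], [0.466, -0.018], [0.566, -0.032], [0.559, -0.088]] [ 0.5127 -0.0527  0.07  ] -8.1 [np.float64(0.101), np.float64(0.056), np.float64(0.1), np.float64(0.057)] tool units [-0.19 -3.04  3.36]
[[0.432, -0.192], [0.437, -0.139], [0.539, -0.154], [0.531, -0.207]] [ 0.4848 -0.1732  0.07  ] -8.5 [np.float64(0.099), np.float64(0.053), np.float64(0.102), np.float64(0.054)] tool units [ 0.12 -6.11  3.36]
[[0.412, -0.23, 0.02], [0.456, 0.143, 0.02], [0.601, 0.127, 0.02], [0.551, -0.246, 0.02]]
[[0.68760336 0.07275646 0.003     ]] 2.3
```

Call:
play_rows([
  [0.2,-0.1,0],
  [0.2,-0.1,1],
  [0.2,-0.1,2],
  [0.2,-0.1,3],
  [0.2,-0.1,3.9],
  [0.2,-0.1,4.3],
  [0.2,-0.1,4.3],
  [0.2,-0.1,4.3],
], spin=[0,0,0,0,0,0,0,0])

```text
time: 3.1
ee_pos: [0.5126, 0.0649, 0.0329]
orientation: [0.064, 0.998, 0.0, 0.0]
ft_force: [-0.0, 0.6, 0.6]
opening: 1.003
grip_force: 0.0
```

Call:
play_rows([
  [0,0,0],
  [0,0,0],
  [0,0,0],
  [0,0,0],
  [0,0,0],
  [0,0,0],
  [0,0,0],
  [0,0,0],
], spin=[0,0,0,0,0,0,0,0], grip=40)

```text
time: 3.9
ee_pos: [0.5129, 0.065, 0.0326]
orientation: [0.064, 0.998, 0.0, 0.0]
ft_force: [0.0, 3.0, 4.7]
opening: 0.607
grip_force: 30.0
```

Gripped. Lift 12 cm, then shake along the length.

Call:
play_rows([
  [0,0,-0.5],
  [0,0,-1.5],
  [0,0,-2.5],
  [0,0,-3],
  [0,0,-3],
  [0,0,-3],
  [0,0,-3],
], spin=[0,0,0,0,0,0,0])

```text
time: 4.6
ee_pos: [0.5112, 0.0646, 0.15]
orientation: [0.064, 0.998, -0.0, -0.002]
ft_force: [0.3, 0.4, -3.6]
opening: 0.604
grip_force: 30.0
```

Call:
play_rows([
  [0.8,0,0],
  [0.8,0,0],
  [-0.8,0,0],
  [-0.8,0,0],
  [0.8,0,0],
  [0.8,0,0],
  [-0.8,0,0],
  [-0.8,0,0],
  [0.8,0,0],
  [0.8,0,0],
  [-0.8,0,0],
  [-0.8,0,0],
], spin=[0,0,0,0,0,0,0,0,0,0,0,0])

```text
time: 5.8
ee_pos: [0.5457, 0.0601, 0.1502]
orientation: [0.065, 0.998, -0.0, -0.001]
ft_force: [1.1, 0.4, -2.4]
opening: 0.603
grip_force: 30.0
```

```bash
cat > meas.py <<'E'
from h import *
M=[];F=[]
for i in range(10):
    grab_frame("side"); s=read_state(); T=R.from_quat(s["orientation"]).as_matrix(); M.append(T.T@s["moment"]); F.append(T.T@s["ft_force"])
M=np.array(M);F=np.array(F)
print(s["time"],"My",M[:,1].round(3),"mean M",M.mean(0).round(4),"sd",M.std(0).round(4)); print("Fx",F[:,0].round(2),"F",F.mean(0).round(2),s["ee_pos"].round(4),s["opening"].round(3))
E
python3 meas.py
```

```text
6.3 My [-0.298  0.032  0.071  0.056 -0.004  0.064  0.034  0.03  -0.045  0.002] mean M [-0.0257 -0.0058  0.002 ] sd [0.0258 0.1028 0.0266]Traceback (most recent call last):
  File "meas.py", line 6, in <module>
    print(s["time"],"My",M[:,1].round(3),"mean M",M.mean(0).round(4),"sd",M.std(0).round(4)); print("Fx",F[:,0].round(2),"F",F.mean(0).round(2),s["ee_pos"].round(4),s["opening"].round(3))
                                                                                                                                                                     ^^^^^^^^^^^^^^^^^^
AttributeError: 'float' object has no attribute 'round'
```

```bash
sed -i 's/range(10)/range(16)/; s/s\["opening"\].round(3)/round(float(s["opening"]),3)/; s/"mean M",M.mean(0).round(4),"sd",M.std(0).round(4)/"mean M",M[4:].mean(0).round(4)/' meas.py
```

Call:
play_rows([
  [1.6,0,0],
  [1.6,0,0],
  [0,0,0],
  [0,0,0],
  [1.6,0,0],
  [1.6,0,0],
], spin=[0,0,0,0,0,0])

```text
time: 6.9
ee_pos: [0.4762, 0.0693, 0.1503]
orientation: [0.064, 0.998, -0.0, -0.004]
ft_force: [-0.4, 0.1, -3.5]
opening: 0.607
grip_force: 30.0
```

```bash
python3 meas.py
```

```text
7.7 My [ 0.275 -0.092 -0.025 -0.006  0.014 -0.11  -0.028 -0.029 -0.021  0.007
  0.034  0.002 -0.022 -0.002 -0.07  -0.062] mean M [-0.0081 -0.0239 -0.0097]
Fx [ 3.46  1.14 -0.22 -0.54 -0.01  0.37  0.27 -0.23  0.43 -0.05  0.32 -0.76
  0.16 -0.49 -0.27  0.26] F [0.24 0.02 3.28] [0.4809 0.0688 0.1522] 0.607
```

Call:
play_rows([
  [-1.6,0,0],
  [-1.6,0,0],
  [0,0,0],
  [0,0,0],
  [-1.6,0,0],
  [-1.6,0,0],
], spin=[0,0,0,0,0,0])

```text
time: 8.3
ee_pos: [0.5462, 0.0602, 0.1518]
orientation: [0.064, 0.998, -0.0, 0.001]
ft_force: [1.1, 0.2, -1.8]
opening: 0.608
grip_force: 30.0
```

```bash
python3 meas.py
```

```text
9.1 My [-0.245 -0.06   0.125  0.072  0.069  0.015  0.05   0.015  0.057  0.008
  0.007  0.02   0.026  0.045  0.107  0.021] mean M [-0.0237  0.0368  0.0069]
Fx [-3.08 -0.83  1.47  0.12 -0.68  0.14 -0.29  0.05  0.1   0.02  0.24 -0.19
 -0.29  0.37  0.45 -1.04] F [-0.21  0.03  3.42] [0.5443 0.0606 0.1523] 0.603
```

Call:
play_rows([
  [0.5,0,0],
  [0.8,0,0],
  [0.8,0,0],
  [0.8,0,1],
  [0.8,0,2],
  [0.8,0,2.6],
  [0.8,0,2.85],
  [0.8,0,3],
  [0.8,0,3],
  [0.8,0,3],
], spin=[0,0,0,0,0,0,0,0,0,0])

```text
time: 10.1
ee_pos: [0.514, 0.0647, 0.0334]
orientation: [0.064, 0.998, 0.0, 0.001]
ft_force: [0.5, -0.9, -3.4]
opening: 0.611
grip_force: 30.0
```

Call:
play_rows([
  [0,0,0],
  [0,0,0],
  [0,0,0],
  [0,0,0],
  [0,0,0],
  [0,0,0],
], spin=[0,0,0,0,0,0], grip=88)

```text
time: 10.7
ee_pos: [0.5126, 0.0647, 0.0323]
orientation: [0.064, 0.998, 0.0, 0.0]
ft_force: [-0.4, -0.3, -0.3]
opening: 0.96
grip_force: 0.0
```

Call:
play_rows([
  [0,0,-0.5],
  [0,0,-1.5],
  [0,0,-2.5],
  [-0.2,-1.4,-2.5],
  [-0.4,-2.6,-2.5],
  [-0.4,-2.95,-2.5],
  [-0.4,-2.95,-2.5],
  [-0.4,-2.95,-2.5],
  [-0.4,-2.95,-2.5],
], spin=[0,0,0,0,0,0,0,0,0])

```text
time: 11.6
ee_pos: [0.5132, -0.0533, 0.1321]
orientation: [0.064, 0.998, 0.0, -0.0]
ft_force: [-0.3, 0.7, -0.6]
opening: 0.96
grip_force: 0.0
```

Run:
```python
from h import *
C=cam("wrist"); s=read_state(); T=R.from_quat(s["orientation"]).as_matrix()
cv2.imwrite("pics/w2.png",cv2.convertScaleAbs(grab_frame("wrist"),alpha=1.2))
print(s["time"],s["ee_pos"].round(4))
for n,c in(("L",(.5125,.0656)),("M",(.5127,-.0527)),("R",(.4848,-.1732))):
    print(n,(T.T@(np.array([*c,.031])-s["ee_pos"])/.04).round(2), proj("wrist",[[*(np.array(c)+R.from_euler("z",-7.5,degrees=True).as_matrix()[:2,:2]@o),.07] for o in ([-.05,-.028],[-.05,.028],[.05,.028],[.05,-.028])],C).round().tolist())
```

```text
11.6 [ 0.5132 -0.0533  0.1321]
L [0.4  2.94 2.53] [[437.0, 122.0], [510.0, 123.0], [488.0, 243.0], [423.0, 243.0]]
M [0.01 0.01 2.53] [[282.0, 142.0], [355.0, 143.0], [350.0, 259.0], [285.0, 259.0]]
R [ 0.32 -3.07  2.53] [[120.0, 126.0], [193.0, 126.0], [206.0, 246.0], [141.0, 246.0]]
```

View pics/w2.png

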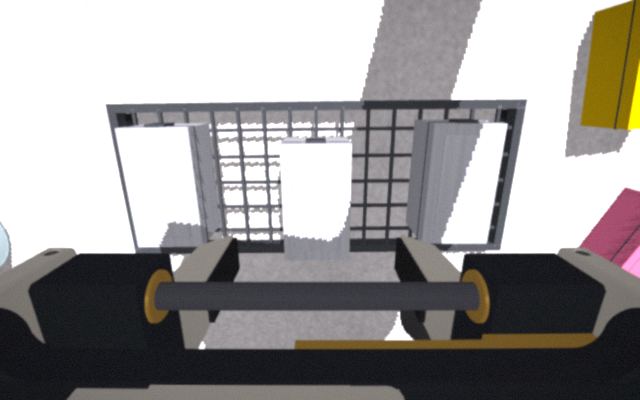

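The wrist view shows all three cases upright on the rack: left (465,185), middle (316,200), right (160,185). The left case is back in its place, and the predicted corners agree with the picture. Next is the middle case.

Call:
play_rows([
  [0,0,1],
  [0,0,2],
  [0,0,2.5],
  [0,0,2.5],
  [0,0,2.5],
], spin=[0,0,0,0,0])

```text
time: 12.15
ee_pos: [0.5137, -0.0536, 0.0326]
orientation: [0.064, 0.998, 0.0, 0.0]
ft_force: [0.4, -0.3, 0.4]
opening: 0.958
grip_force: 0.0
```

Call:
play_rows([
  [0,0,0],
  [0,0,0],
  [0,0,0],
  [0,0,0],
  [0,0,0],
  [0,0,0],
  [0,0,0],
  [0,0,0],
], spin=[0,0,0,0,0,0,0,0], grip=40)

```text
time: 12.95
ee_pos: [0.5136, -0.0543, 0.0327]
orientation: [0.064, 0.998, 0.0, 0.0]
ft_force: [-1.2, 1.1, 5.9]
opening: 0.603
grip_force: 30.0
```

Call:
play_rows([
  [0,0,-0.5],
  [0,0,-1.5],
  [0,0,-2.5],
  [0,0,-3],
  [0,0,-3],
  [0,0,-3],
  [0,0,-3],
], spin=[0,0,0,0,0,0,0])

```text
time: 13.65
ee_pos: [0.5119, -0.0541, 0.15]
orientation: [0.065, 0.998, 0.0, -0.002]
ft_force: [0.2, 0.0, -4.9]
opening: 0.605
grip_force: 30.0
```

Call:
play_rows([
  [0.8,0,0],
  [0.8,0,0],
  [-0.8,0,0],
  [-0.8,0,0],
  [0.8,0,0],
  [0.8,0,0],
  [-0.8,0,0],
  [-0.8,0,0],
  [0.8,0,0],
  [0.8,0,0],
  [-0.8,0,0],
  [-0.8,0,0],
], spin=[0,0,0,0,0,0,0,0,0,0,0,0])

```text
time: 14.85
ee_pos: [0.5463, -0.0587, 0.15]
orientation: [0.065, 0.998, 0.0, -0.001]
ft_force: [1.0, -0.2, -2.4]
opening: 0.606
grip_force: 30.0
```

```bash
python3 meas.py
```

```text
15.65 My [-0.254  0.021  0.037  0.036  0.043  0.025  0.065  0.017 -0.022 -0.015
  0.061 -0.017  0.043  0.031  0.038  0.033] mean M [-0.0319  0.0252 -0.012 ]
Fx [-1.43 -0.14  0.77  0.05  0.32  0.83  0.47  0.02 -0.38  0.05  0.1  -0.69
 -0.45 -0.43 -0.63  1.02] F [-0.03 -0.04  4.59] [ 0.545  -0.0585  0.1523] 0.611
```

Call:
play_rows([
  [1.6,0,0],
  [1.6,0,0],
  [0,0,0],
  [0,0,0],
  [1.6,0,0],
  [1.6,0,0],
], spin=[0,0,0,0,0,0])

```text
time: 16.25
ee_pos: [0.4769, -0.0491, 0.1499]
orientation: [0.064, 0.998, 0.001, -0.004]
ft_force: [-0.1, -0.3, -3.3]
opening: 0.606
grip_force: 30.0
```

```bash
python3 meas.py
```

```text
17.05 My [ 0.332 -0.025 -0.003 -0.036 -0.011  0.039  0.035 -0.009  0.036  0.028
  0.031  0.02   0.039  0.004 -0.007  0.031] mean M [-0.0182  0.0196 -0.0007]
Fx [ 2.1  -1.15 -0.53 -1.06 -1.07  1.18  0.24  0.33 -0.42  0.12 -0.17  0.35
  0.78  0.87 -0.5  -0.18] F [ 0.06 -0.03  4.18] [ 0.4816 -0.0502  0.1522] 0.605
```

Call:
play_rows([
  [-0.5,0,0],
  [-0.8,0,0],
  [-0.8,0,0],
  [-0.8,0,1],
  [-0.8,0,2],
  [-0.8,0,2.6],
  [-0.8,0,2.85],
  [-0.8,0,3],
  [-0.8,0,3],
  [-0.8,0,3],
], spin=[0,0,0,0,0,0,0,0,0,0])

```text
time: 18.05
ee_pos: [0.5138, -0.0545, 0.0332]
orientation: [0.064, 0.998, -0.0, 0.001]
ft_force: [0.2, -0.1, -4.8]
opening: 0.608
grip_force: 30.0
```

Call:
play_rows([
  [0,0,0],
  [0,0,0],
  [0,0,0],
  [0,0,0],
  [0,0,0],
  [0,0,0],
], spin=[0,0,0,0,0,0], grip=88)

```text
time: 18.65
ee_pos: [0.5133, -0.0544, 0.0323]
orientation: [0.064, 0.998, 0.0, 0.0]
ft_force: [0.3, 0.2, 0.4]
opening: 0.957
grip_force: 0.0
```

Call:
play_rows([
  [0,0,-0.5],
  [0,0,-1.5],
  [0,0,-2.5],
  [0.2,-1.4,-2.5],
  [0.3,-2.6,-2.5],
  [0.3,-3.05,-2.5],
  [0.3,-3.05,-2.5],
  [0.3,-3.05,-1.5],
  [0.3,-3.05,-0.5],
  [0.3,-3.05,0],
  [0.3,-3.05,0],
  [0.3,-3.05,0],
], spin=[0,0,0,0,0,0,0,0,0,0,0,0])

```text
time: 19.85
ee_pos: [0.4861, -0.1732, 0.0325]
orientation: [0.064, 0.998, 0.0, -0.0]
ft_force: [0.6, -0.3, 0.9]
opening: 0.96
grip_force: 0.0
```

Call:
play_rows([
  [0,0,0],
  [0,0,0],
  [0,0,0],
  [0,0,0],
  [0,0,0],
  [0,0,0],
  [0,0,0],
  [0,0,0],
], spin=[0,0,0,0,0,0,0,0], grip=40)

```text
time: 20.65
ee_pos: [0.4861, -0.1745, 0.0328]
orientation: [0.064, 0.998, -0.001, 0.001]
ft_force: [-1.8, -2.7, 6.8]
opening: 0.608
grip_force: 30.0
```

Call:
play_rows([
  [0,0,-0.5],
  [0,0,-1.5],
  [0,0,-2.5],
  [0,0,-3],
  [0,0,-3],
  [0,0,-3],
  [0,0,-3],
], spin=[0,0,0,0,0,0,0])

```text
time: 21.35
ee_pos: [0.4844, -0.173, 0.15]
orientation: [0.065, 0.998, 0.001, -0.002]
ft_force: [0.1, 0.4, -4.6]
opening: 0.607
grip_force: 30.0
```

Call:
play_rows([
  [0.8,0,0],
  [0.8,0,0],
  [-0.8,0,0],
  [-0.8,0,0],
  [0.8,0,0],
  [0.8,0,0],
  [-0.8,0,0],
  [-0.8,0,0],
  [0.8,0,0],
  [0.8,0,0],
  [-0.8,0,0],
  [-0.8,0,0],
], spin=[0,0,0,0,0,0,0,0,0,0,0,0])

```text
time: 22.55
ee_pos: [0.5188, -0.1779, 0.1501]
orientation: [0.065, 0.998, 0.001, -0.0]
ft_force: [0.7, 0.2, -3.7]
opening: 0.604
grip_force: 30.0
```

```bash
python3 meas.py
```

```text
23.35 My [-0.322  0.     0.041  0.05   0.013 -0.038 -0.029 -0.024  0.048  0.053
  0.107 -0.003  0.034  0.064  0.018  0.045] mean M [-0.0263  0.0241 -0.0005]
Fx [-1.74 -1.37 -0.34 -0.09 -0.09  1.32 -0.62  0.27  0.26 -0.13  0.62  0.63
  0.1   0.7  -0.34 -0.84] F [-0.1   0.11  3.98] [ 0.5174 -0.1779  0.1523] 0.607
```

Call:
play_rows([
  [1.6,0,0],
  [1.6,0,0],
  [0,0,0],
  [0,0,0],
  [1.6,0,0],
  [1.6,0,0],
], spin=[0,0,0,0,0,0])

```text
time: 23.95
ee_pos: [0.4498, -0.168, 0.15]
orientation: [0.064, 0.998, 0.002, -0.004]
ft_force: [-0.5, 0.9, -4.0]
opening: 0.605
grip_force: 30.0
```

```bash
python3 meas.py
```

```text
24.75 My [ 0.327 -0.001 -0.019 -0.02   0.005  0.048  0.018 -0.     0.016  0.002
  0.035 -0.011 -0.017  0.025  0.027  0.024] mean M [-0.0179  0.0142  0.0101]
Fx [ 1.69 -0.76 -0.77 -0.14  1.03  0.4   0.85  0.46 -0.12  0.89 -0.09 -0.33
  0.06  0.17  0.33 -0.04] F [ 0.23 -0.1   3.76] [ 0.454  -0.1697  0.1522] 0.606
```

The left case's moment swing is about 0.06 N m, against about 0.006 and 0.01 for the middle and right ones, so the left case is the loose one. I'll put the right case back and return to the left.

Call:
play_rows([
  [-0.5,0,0],
  [-0.8,0,0],
  [-0.8,0,0],
  [-0.8,0,1],
  [-0.8,0,2],
  [-0.8,0,2.6],
  [-0.8,0,2.85],
  [-0.8,0,3],
  [-0.8,0,3],
  [-0.8,0,3],
], spin=[0,0,0,0,0,0,0,0,0,0])

```text
time: 25.75
ee_pos: [0.4862, -0.1742, 0.0332]
orientation: [0.064, 0.998, -0.0, 0.001]
ft_force: [-0.7, -0.6, -3.6]
opening: 0.604
grip_force: 30.0
```

Call:
play_rows([
  [0,0,0],
  [0,0,0],
  [0,0,0],
  [0,0,0],
  [0,0,0],
  [0,0,0],
], spin=[0,0,0,0,0,0], grip=88)

```text
time: 26.35
ee_pos: [0.4857, -0.1738, 0.0322]
orientation: [0.064, 0.998, 0.0, 0.0]
ft_force: [-0.2, -0.8, -0.1]
opening: 0.956
grip_force: 0.0
```

Call:
play_rows([
  [0,0,-0.5],
  [0,0,-1.5],
  [0,0,-2.5],
  [0,1.2,-2.5],
  [0,2.4,-2.5],
  [0,3.6,-2.5],
  [0.1,4.8,-2.5],
  [0.1,6,-2.5],
  [0.1,6,-2.5],
  [0.1,6,-2.5],
  [0.1,6,-2.5],
], spin=[0,0,0,0,0,0,0,0,0,0,0])

```text
time: 27.45
ee_pos: [0.5125, 0.0638, 0.1321]
orientation: [0.065, 0.998, -0.0, -0.0]
ft_force: [-0.4, -0.1, 0.7]
opening: 0.959
grip_force: 0.0
```

Run:
```python
from h import *
s=read_state(); print(s["time"],s["ee_pos"].round(4)); cv2.imwrite("pics/w3.png",cv2.convertScaleAbs(grab_frame("wrist"),alpha=1.2))
```

```text
27.45 [0.5125 0.0638 0.1321]
```

View pics/w3.png

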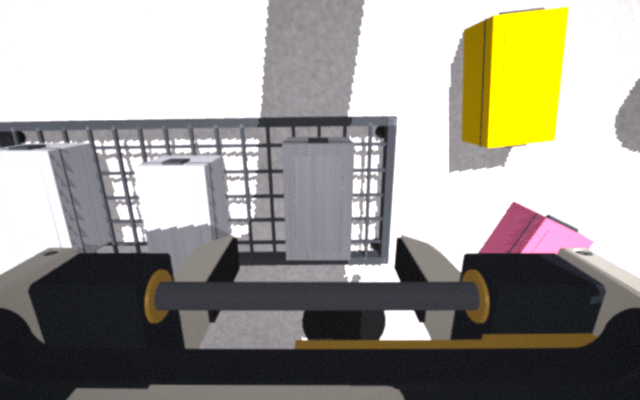

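Call:
play_rows([
  [0,0,1],
  [0,0,2],
  [0,0,2.5],
  [0,0,2.5],
  [0,0,2.5],
], spin=[0,0,0,0,0])

```text
time: 28.0
ee_pos: [0.513, 0.0636, 0.0327]
orientation: [0.065, 0.998, 0.0, 0.0]
ft_force: [-0.0, 0.4, 0.5]
opening: 0.958
grip_force: 0.0
```

Call:
play_rows([
  [0,0,0],
  [0,0,0],
  [0,0,0],
  [0,0,0],
  [0,0,0],
  [0,0,0],
  [0,0,0],
  [0,0,0],
], spin=[0,0,0,0,0,0,0,0], grip=40)

```text
time: 28.8
ee_pos: [0.5128, 0.0648, 0.0326]
orientation: [0.064, 0.998, 0.0, 0.0]
ft_force: [-0.8, 1.7, 5.1]
opening: 0.605
grip_force: 30.0
```

Call:
play_rows([
  [0,0,-0.5],
  [0,0,-1.5],
  [0,0,-2.5],
  [0,0,-3.4],
  [0,0,-4.25],
  [-0.8,0.1,-4.25],
  [-1.6,0.3,-4.25],
  [-2.4,0.4,-4.25],
  [-3.2,0.5,-4.25],
  [-3.9,0.6,-4.25],
  [-4.2,0.7,-4.25],
  [-4.3,0.7,-4.25],
], spin=[0,0,0,0,0,0,0,0,0,0,0,0])

```text
time: 30.0
ee_pos: [0.6871, 0.0705, 0.1998]
orientation: [0.064, 0.998, 0.0, -0.002]
ft_force: [-0.2, 0.0, -2.9]
opening: 0.604
grip_force: 30.0
```

Call:
play_rows([
  [0,0,0],
  [0,0,0],
  [0,0,0],
  [0,0,0],
  [0,0,0],
  [0,0,0],
  [0,0,0],
  [0,0,0],
  [0,0,0],
  [0,0,0],
], spin=[0,0,0,0,0,0,0,0,0,0])

```text
time: 31.0
ee_pos: [0.6868, 0.0704, 0.2022]
orientation: [0.064, 0.998, 0.0, -0.0]
ft_force: [0.4, 0.3, -4.1]
opening: 0.61
grip_force: 30.0
```

Run:
```python
from h import *
s=read_state(); print(s["time"],s["ee_pos"].round(4),s["orientation"].round(4))
a=grab_frame("scene")[90:290,180:420]; b=grab_frame("side")[110:310,180:420]; cv2.imwrite("pics/f.png",cv2.resize(np.hstack([a,b]),None,fx=1.66,fy=1.66,interpolation=cv2.INTER_CUBIC))
```

```text
31.0 [0.6868 0.0704 0.2022] [ 0.0644  0.9979  0.     -0.    ]
```

View pics/f.png

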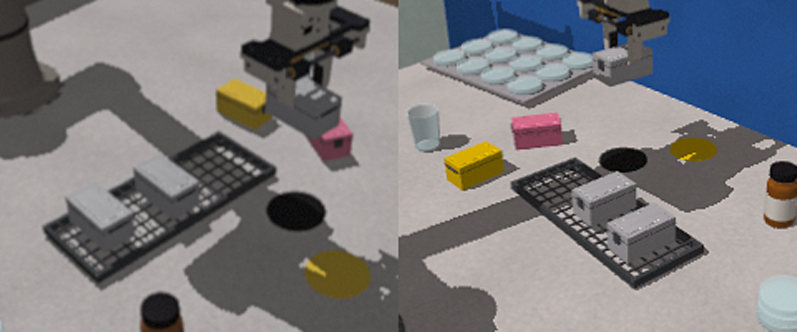

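The picture shows the left case held level above the dark mat, with the other two cases upright on the rack and the glassware untouched.

```bash
python3 -c "
from workcell import *
print(job_done())"
```

```text
the job is handed in; nothing more can be done
None
```

The left case was the one that rattled: its moment swing was about 0.06 N m, against 0.01 or less for the other two. It is held level and still over the dark mat, underside about 19 cm up, the other two are back on the rack, and the job is handed in at about 31 s (no verdict was returned).

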